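# Click the carrier clamp screw home

### The job

Tighten the clamp screw of the plate carrier that has the orange-handled click wrench on it: swing the orange handle clockwise (seen from above) until the wrench breaks over with a click, then stop at once and let go, leaving the handle where it is. The carrier with the blue-handled wrench is already done; leave that wrench alone.

Things in the scene. Friction and masses are not known exactly. Their poses are not given: they have to be found in the camera images.
- orange_grip (a point): Middle of the click wrench's orange grip: level rod 28 mm thick, 95 mm long, axis 65 mm above the bench, clear around. -x points out to the handle's free end (56 mm off), +x to the screw; +y is level, square to the handle: the way the grip moves when tightening (clockwise from above). The wrench stays on its screw, whose upright axis is 160 mm off along +x while straight; kink pin 125 mm off.
- orange_screw (a joint): Turn of the clamp screw and wrench head (steel, 38 mm across, top 91 mm above the bench), rad, growing clockwise from above (tightening). Starts between 0 and 0.3, runs down easily (about 1 N at the grip), seats hard at 0.70. The screw is on a fixed black plate carrier, 200 x 140 mm, up to 76 mm high, reaching from 30 mm on the robot's side of the screw to 170 mm beyond it.
- orange_click (a joint): Break-over angle of the orange handle against the wrench head, rad: 0 straight (start), growing clockwise. Once the screw seats, the push at the grip climbs to about 9 N while the handle gives up to 0.08; then it clicks: the push drops to near 0, the handle jumps to about 0.12, then drags on at 3 N. It stays where left. Past 0.32 (25 mm of grip travel after the click) is overrun; end stop 0.55.
- blue_grip (a point): Middle of the blue grip of a like wrench on the other, like carrier, already clicked (handle slightly kinked); axes as orange_grip. Not to be moved. The carriers stand left and right, 0.4 to 0.57 m apart, in either order, each turned up to 15 degrees; loose bystanders (bottle 150 mm tall, screw bin) stand between and beyond them, a screwdriver lies nearer the robot.

How it is judged:
By the outcome, as a careful person would: the job done as asked, in the order asked, and still so for the second after the job is handed in, with the robot touching nothing.
It also fails if it takes over 40 s, if anything falls off the work surface, if the arm or the gripper's body presses on something with over 40 N, if the wrist force passes 120 N, or if a joint passes its speed limit or range.

### The arm

A 6-joint arm with a two-finger parallel gripper is mounted at the origin on the work surface. World frame = base frame: x ahead of the robot, y to its left, z up, the work surface at z = 0. Lengths are in m, angles in rad, forces in N, time in s.
With the tool pointing down it reaches from about 0.35 to 0.775 m from the base axis. Payload 5.5 kg.
Tool frame: the origin (TCP) lies midway between the tips of the shut fingers; the grasp point (between the pads) lies 19 mm behind it; z points along the fingers, y is the direction in which the jaws open and shut (so a half turn about z gives the same grasp; the last joint's range is limited). The gripper opens to 85 mm and grips with 20 to 120 N. Pads are 22 mm wide; open, the fingers measure 114 mm over their backs; the gripper's body (76 mm by 85 mm) begins 54 mm behind the grasp point. The pads swing forward as they close: fully open they stand 13 mm farther back than shut.
Start: joints at [-1.404, 0.313, 0.046, 1.304, 0, 1.431], TCP at [0.174, -0.548, 0.206] pointing down, gripper open.
Joint ranges: [-2.76, 2.76], [-0.86, 1.69], [-1.03, 1.26], [-2.2, 2.34], [-1.47, 1.5], [-3.14, 3.14]. Speed limits (rad/s): [2.57, 2.57, 3.14, 3.14, 3.14, 3.14].

### API

Orientations are given as a 3x3 rotation matrix whose columns are the frame's x, y, z axes.
In Python, from workcell import ctrl gives the robot as it stands. The module is installed in compiled form; this text tells all that it offers.
- The arm moves only by the tool send_rows, never from a script. Its argument "series" is a list of rows, each a list of 3 entries, a list of its own where there are three numbers: the shift along the tool's x, y, z in cm, then the turn, a rotation vector about the tool's x, y, z in degrees, then the finger opening in cm, from 0 to 8.54. In form: [[[tx, ty, tz], [wx, wy, wz], grip], ...]. A call has 1 to 8 rows; each row shifts and turns the commanded pose from where the row before left it, along the tool's axes as they then stand; what a row does not reach is not made up. A row lasts 1/8 s, in which the tool goes at most 62.5 mm and 10.7 degrees, less where a joint would pass 70% of its speed; a pose out of reach is approached as far as the arm can. A call with a gripper value outside its range is refused whole. The fingers move at their own pace and stop on an object; "newtons" is the grip in N (left out, the last holds). Time passes only in rows, so rows that do not move let the fingers close. It gives the time, the measured TCP pose, the force and the opening at its end, in the units of the state.
- ctrl.observe(): the state, without advancing time (a new reading comes with each control period).
- ctrl.camera(name): name is "scene" or "side" or "wrist"; returns a dict with "color" (420x560x3 uint8, blue, green, red), "range_z" (420x560 float32, m along the optical axis (not along the pixel's ray), 0 where there is no reading), "K" (3x3 intrinsics, pixels), "k1" (the pictures are not rectified: a ray, as slopes to the right and down, at radius r is drawn at 1 + k1 r^2 times it, then the intrinsics apply), "R" (3x3) and "t" (3): a world point X has camera coordinates R X + t. Camera axes: x right, y down, z forward; pixel columns grow to the right and rows downward; lengths in m; the calibration is good to about 2 mm. A picture is of the moment at which its call begins.
- ctrl.sign_off(): hands the job in, once; it reports no verdict.
Trained networks look in the newest picture that a camera, given by its name, has taken for a name from the list of things; names that differ only in an ending like _2 or _b are one class to them, and where a whole thing is asked for, a point or a joint stands for the part that bears it (a point fixed in the world has none). Each returns a list of dicts, best first, with "confidence" (0 to 1); they miss things now and then, are a little off and sometimes report something else, mostly with a low value. They report only what shows in the picture. A call takes as long as a camera call.
- ctrl.find_in(name, camera): "xy" ([column, row] as shares, 0 to 1, of the picture: columns of its width, rows of its height, amid what is visible of it).
- ctrl.outline_of(name, camera): "region" (420x560 bool, what is visible of it) and "xy" ([column, row] as shares, 0 to 1, of the picture: columns of its width, rows of its height, amid what is visible of it).
The state is a dict: "clock": time; "joints": joint angles; "joint_velocities": joint speeds; "joint_torque": joint torques, N m; "tool_pos": TCP position; "eef_rot": TCP orientation; "force": force on the tool from outside, world axes, zero at the start; "wrist_torque": the same for the moment, N m; "finger_gap": finger opening in m.
Only numpy, scipy, OpenCV 4.12 (cv2) and the standard library are available. Lean on these libraries where they do the work, as an engineer would, in place of code of your own. Each camera call takes 0.05 s, during which the arm holds its last target.

## Working session

There is one attempt and no reset: what is moved stays moved. The work goes in short steps, Python scripts to look and compute and a tool call to move; the robot and the scene stay as the last step left them, time stands still between calls to the robot, and variables do not carry over. Pictures are saved under pics/ and viewed, and the job is handed in when it is done.

Besides the shell and the picture viewer there is one more tool, called after ">>>" as name(argument=value, ...) on one line, values as JSON. send_rows: Moves the arm, as the interface text tells. Its arguments: {"type":"object","properties":{"series":{"type":"array","items":{"type":"array"}},"newtons":{"type":"number"}},"required":["series"]}

```bash
mkdir -p pics
python3 - <<'E'
from workcell import ctrl
import cv2
s=ctrl.observe()
for k,v in s.items(): print(k,v)
for c in ["scene","side"]:
    d=ctrl.camera(c); cv2.imwrite(f"pics/{c}0.png",d["color"])
    print(c,d["K"],d["k1"],d["R"],d["t"])
    for n in ["orange_grip","blue_grip","orange_screw"]:
        print(n,[(r["xy"],r["confidence"]) for r in ctrl.find_in(n,c)])
E
```

```text
clock 0.0
joints [-1.40364688e+00  3.14019811e-01  4.49465847e-02  1.30357897e+00
  3.58131989e-05  1.43119700e+00]
joint_velocities [ 0.00043742  0.00101855  0.00045001 -0.0003037  -0.00060165 -0.0011869 ]
joint_torque [ 8.76946251e-04 -4.80621529e+01  2.98534280e+01  1.92608644e-02
 -1.33758463e-04 -4.67464019e-06]
tool_pos [ 0.17353541 -0.54759869  0.20538462]
eef_rot [[ 9.53320400e-01  3.01960494e-01 -2.73450216e-04]
 [ 3.01960475e-01 -9.53318678e-01  1.83595782e-03]
 [ 2.93701532e-04 -1.83282720e-03 -9.99998277e-01]]
force [-0.24630352 -0.12461396 -0.15913322]
wrist_torque [ 0.02751954 -0.06187281 -0.01317359]
finger_gap 0.08549963734090313
scene [[403.46997172   0.         272.17464807]
 [  0.         403.46997172 204.89153909]
 [  0.           0.           1.        ]] -0.11192527325277697 [[-0.69116823  0.72251078  0.01626787]
 [ 0.56375715  0.55311223 -0.61338792]
 [-0.45217734 -0.41478311 -0.78961422]] [ 0.42965507 -0.2084799   1.17626342]
orange_grip [([0.6763, 0.5971], 0.81)]
blue_grip [([0.432, 0.4221], 0.64)]
orange_screw [([0.673, 0.6526], 0.62)]
side [[441.59852078   0.         281.01036399]
 [  0.         441.59852078 208.78515854]
 [  0.           0.           1.        ]] -0.019851286340117572 [[-0.98782563 -0.15534627  0.00824944]
 [-0.10306637  0.61382141 -0.78268806]
 [ 0.11652399 -0.77400957 -0.6223595 ]] [0.52340841 0.19281832 0.93492979]
orange_grip [([0.5413, 0.744], 0.72)]
blue_grip [([0.5304, 0.4607], 0.76)]
orange_screw [([0.5009, 0.7593], 0.63)]
```

View pics/scene0.png

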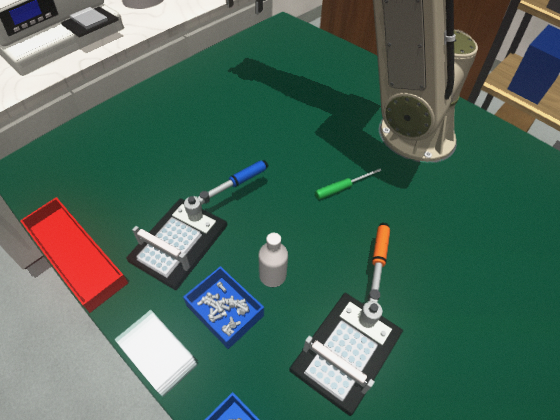

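View pics/side0.png

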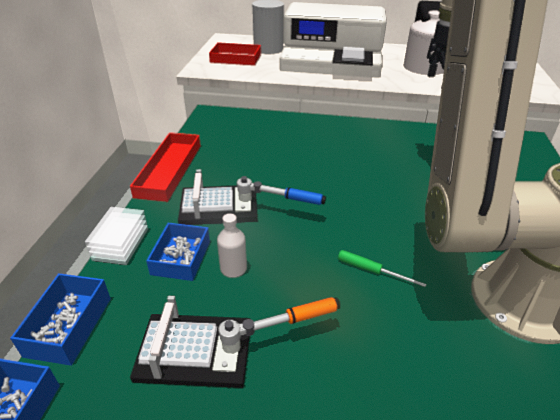

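The scene picture shows the orange grip at about (381,244) and its screw head at (372,312). The blue grip is at (248,174), with the bottle at (273,262) between the carriers. In the side picture the orange grip is at (313,312) and the screw at (229,330). Next I'll measure the orange grip and screw from both views.

```bash
cat > h.py <<'E'
import numpy as np, cv2
from workcell import ctrl
def ray(d,uv):
    K=d["K"]; p=cv2.undistortPoints(np.array(uv,float).reshape(-1,1,2),K,np.array([d["k1"],0,0,0,0.]))[:,0]
    return np.c_[p,np.ones(len(p))]
def world(d,uv,z): return (ray(d,uv)*np.asarray(z)[:,None]-d["t"])@d["R"]
def atz(d,uv,h):
    r=ray(d,uv)@d["R"]; c=-d["R"].T@d["t"]; s=(h-c[2])/r[:,2]; return c+r*s[:,None]
def mask_pts(d,m):
    v,u=np.nonzero(m&(d["range_z"]>0)); return world(d,np.c_[u,v],d["range_z"][v,u])
def orange(d):
    h=cv2.cvtColor(d["color"],cv2.COLOR_BGR2HSV); return (h[...,0]>4)&(h[...,0]<18)&(h[...,1]>180)&(h[...,2]>110)
def grip(d,reg=None):
    m=orange(d)
    n,l,st,_=cv2.connectedComponentsWithStats(m.astype(np.uint8)); i=1+st[1:,4].argmax(); m=l==i
    P=mask_pts(d,m); P=P[(P[:,2]>.04)&(P[:,2]<.09)]
    return m,P
E
python3 - <<'E'
from h import *
for c in ["scene","side"]:
    d=ctrl.camera(c)
    m,P=grip(d)
    vv,uu=np.nonzero(m); Q=atz(d,np.c_[uu,vv],.065)[:,:2]
    for nm,q in (("depth",P[:,:2]),("ray65",Q)):
        mu=q.mean(0); w,V=np.linalg.eigh(np.cov((q-mu).T)); a=V[:,1]; a=a*np.sign(a[0]); t=(q-mu)@a; s=(q-mu)@V[:,0]
        print(c,nm,len(q),mu.round(4),"dir",a.round(3),np.degrees(np.arctan2(a[1],a[0])).round(1),"len",np.ptp(t).round(3),"w",np.ptp(s).round(3),"mid",(mu+a*(t.max()+t.min())/2).round(4))
    print("z",np.percentile(P[:,2],[5,50,95]))
    for n in ["orange_screw","blue_grip","orange_grip"]:
        for r in ctrl.outline_of(n,c)[:2]:
            R=mask_pts(d,r["region"]); print(n,r["confidence"],r["region"].sum(),np.median(R,0).round(3),np.percentile(R,[3,97],axis=0).round(3).tolist())
    for nm,uv in (("bottle",(273,262) if c=="scene" else (232,250)),("screwtop",(372,307) if c=="scene" else (229,325)),("sd",(333,188) if c=="scene" else (360,262))):
        print(nm,world(d,[uv],[d["range_z"][uv[1],uv[0]]]).round(3))
E
```

```text
scene depth 376 [0.4435 0.1504] dir [0.882 0.471] 28.1 len 0.083 w 0.027 mid [0.4428 0.15  ]
scene ray65 385 [0.434 0.148] dir [0.892 0.453] 26.9 len 0.088 w 0.027 mid [0.4335 0.1477]
z [0.07117275 0.07844216 0.0821252 ]
orange_screw 0.65 1202 [0.515 0.189 0.078] [[0.407, 0.129, 0.06], [0.604, 0.241, 0.092]]
blue_grip 0.8 614 [ 0.521 -0.198  0.075] [[0.454, -0.217, 0.062], [0.606, -0.183, 0.082]]
orange_grip 0.89 718 [0.467 0.163 0.076] [[0.402, 0.127, 0.001], [0.537, 0.201, 0.082]]
bottle [[0.651 0.028 0.102]]
screwtop [[0.589 0.225 0.092]]
sd [[ 0.362 -0.038  0.027]]
side depth 620 [0.443  0.1567] dir [0.886 0.463] 27.6 len 0.085 w 0.024 mid [0.4418 0.156 ]
side ray65 624 [0.4431 0.1496] dir [0.873 0.488] 29.2 len 0.088 w 0.034 mid [0.4424 0.1492]
z [0.06316267 0.07522306 0.07917094]
orange_screw 0.62 1795 [0.507 0.187 0.073] [[0.408, 0.133, 0.02], [0.601, 0.244, 0.089]]
blue_grip 0.92 597 [ 0.517 -0.194  0.071] [[0.455, -0.217, 0.055], [0.607, -0.182, 0.079]]
orange_grip 0.57 1065 [0.463 0.166 0.072] [[0.404, 0.132, 0.061], [0.54, 0.206, 0.079]]
bottle [[0.629 0.038 0.083]]
screwtop [[0.586 0.229 0.09 ]]
sd [[ 0.356 -0.031  0.023]]
```

>>> send_rows(series=[[[0, 0, 0], [0, 0, -10.6], 0], [[0, 0, 0], [0, 0, -10.6], 0], [[0, 0, 0], [0, 0, -10.6], 0], [[0, 0, 0], [0, 0, -10.6], 0], [[0, 0, 0], [0, 0, -10.6], 0], [[0, 0, 0], [0, 0, -10.6], 0], [[0, 0, 0], [0, 0, -10.6], 0], [[0, 0, 0], [0, 0, -10.6], 0]], newtons=20)

```text
clock: 1.8
tool_pos: [0.1736, -0.5482, 0.2063]
eef_rot: [[-0.22, 0.975, -0.0], [0.975, 0.22, -0.0], [-0.0, -0.0, -1.0]]
force: [0.1, -0.9, 0.4]
finger_gap: 0.0
```

>>> send_rows(series=[[[0, 0, 0], [0, 0, -10.6], 0], [[0, 0, 0], [0, 0, -10.6], 0], [[0, 0, 0], [0, 0, -10.6], 0], [[0, 0, 0], [0, 0, -10.6], 0], [[0, 0, 0], [0, 0, -10.6], 0], [[0, 0, 0], [0, 0, -10.6], 0], [[0, 0, 0], [0, 0, -10.6], 0], [[0, 0, 0], [0, 0, -10.6], 0]])

```text
clock: 2.8
tool_pos: [0.1736, -0.5482, 0.2063]
eef_rot: [[-0.991, -0.131, 0.0], [-0.131, 0.991, -0.0], [-0.0, -0.0, -1.0]]
force: [-0.6, 0.9, 0.1]
finger_gap: 0.0003
```

>>> send_rows(series=[[[0, 0, 0], [0, 0, -10.6], 0], [[0, 0, 0], [0, 0, -10.6], 0], [[0, 0, 0], [0, 0, 0], 0]])

```text
clock: 3.18
tool_pos: [0.1737, -0.5482, 0.2064]
eef_rot: [[-0.881, -0.474, 0.0], [-0.474, 0.881, -0.0], [0.0, -0.0, -1.0]]
force: [0.5, 0.8, -0.5]
finger_gap: -0.0004
```

Run:
```python
from h import *
s=ctrl.observe(); print(s["clock"],s["joints"].round(3),s["tool_pos"],s["eef_rot"].round(3),s["finger_gap"])
R=s["eef_rot"];p=s["tool_pos"]
# screw head center: points with z>.083 near
for c in ["scene","side"]:
    d=ctrl.camera(c); P=mask_pts(d,np.ones((420,560),bool))
    q=P[(np.linalg.norm(P[:,:2]-[.587,.227],axis=1)<.03)&(P[:,2]>.085)&(P[:,2]<.1)]
    print(c,len(q),q.mean(0),q.min(0),q.max(0))
g=np.array([.442,.151]);a=np.radians(28);gx=np.array([np.cos(a),np.sin(a)]);gy=np.array([-gx[1],gx[0]])
T=g-gy*.050
print("target",T)
w=np.array([.40,-.25,.206]); t=np.r_[T,.206]
print("rows1",(R.T@(w-p)*100).round(2),"rows2",(R.T@(t-w)*100).round(2))
```

```text
3.175 [-1.404  0.313  0.046  1.304 -0.    -1.897] [ 0.17365584 -0.54821524  0.20635973] [[-0.881 -0.474  0.   ]
 [-0.474  0.881 -0.   ]
 [ 0.    -0.    -1.   ]] -0.00044501662858250084
scene 69 [0.58711133 0.22714687 0.09144922] [0.5780897  0.21956473 0.0854885 ] [0.59391651 0.23498875 0.09475925]
side 69 [0.58695402 0.22825183 0.0899982 ] [0.57929906 0.21952571 0.08515386] [0.594458   0.23558872 0.09315769]
target [0.46547358 0.10685262]
rows1 [-3.406e+01  1.555e+01  3.000e-02] rows2 [-2.266e+01  2.833e+01 -1.000e-02]
```

>>> send_rows(series=[[[-4.25, 1.95, 0], [0, 0, 0], 0], [[-4.25, 1.95, 0], [0, 0, 0], 0], [[-4.25, 1.95, 0], [0, 0, 0], 0], [[-4.25, 1.95, 0], [0, 0, 0], 0], [[-4.25, 1.95, 0], [0, 0, 0], 0], [[-4.25, 1.95, 0], [0, 0, 0], 0], [[-4.25, 1.95, 0], [0, 0, 0], 0], [[-4.25, 1.95, 0], [0, 0, 0], 0]])

```text
clock: 4.28
tool_pos: [0.3995, -0.2481, 0.2065]
eef_rot: [[-0.881, -0.473, 0.001], [-0.473, 0.881, -0.001], [-0.0, -0.001, -1.0]]
force: [-0.6, -0.0, -0.2]
finger_gap: -0.0001
```

>>> send_rows(series=[[[-2.85, 3.55, 0], [0, 0, 0], 0], [[-2.85, 3.55, 0], [0, 0, 0], 0], [[-2.85, 3.55, 0], [0, 0, 0], 0], [[-2.85, 3.55, 0], [0, 0, 0], 0], [[-2.85, 3.55, 0], [0, 0, 0], 0], [[-2.85, 3.55, 0], [0, 0, 0], 0], [[-2.85, 3.55, 0], [0, 0, 0], 0], [[-2.85, 3.55, 0], [0, 0, 0], 0]])

```text
clock: 5.28
tool_pos: [0.4645, 0.1104, 0.2065]
eef_rot: [[-0.881, -0.473, 0.001], [-0.473, 0.881, -0.0], [-0.001, -0.001, -1.0]]
force: [0.1, -0.2, 0.8]
finger_gap: 0.0001
```

Run:
```python
from h import *
s=ctrl.observe(); print(s["clock"],s["joints"].round(3),s["tool_pos"],s["eef_rot"].round(3),s["force"])
R=s["eef_rot"];p=s["tool_pos"]
S=np.array([.587,.2275]);
print("TCP in tool axes rel. screw cm",R[:2,:2].T@(p[:2]-S)*100)
d=ctrl.camera("wrist"); cv2.imwrite("pics/w1.png",d["color"])
m,P=grip(d);q=P[:,:2];mu=q.mean(0);w,V=np.linalg.eigh(np.cov((q-mu).T));a=V[:,1];print(len(q),mu,np.degrees(np.arctan2(a[1],a[0])),P.max(0),P.min(0))
d=ctrl.camera("side"); cv2.imwrite("pics/s1.png",d["color"])
```

```text
5.275 [ 0.065  0.124 -0.195  1.251 -0.    -0.427] [0.46449899 0.11043384 0.20651226] [[-0.881 -0.473  0.001]
 [-0.473  0.881 -0.   ]
 [-0.001 -0.001 -1.   ]] [ 0.13702399 -0.18952836  0.75142144]
TCP in tool axes rel. screw cm [16.32989792 -4.52152703]
427 [0.42934505 0.13241836] -155.71697249405645 [0.47018423 0.15083043 0.07926807] [0.40988993 0.12136221 0.06693638]
```

View pics/w1.png

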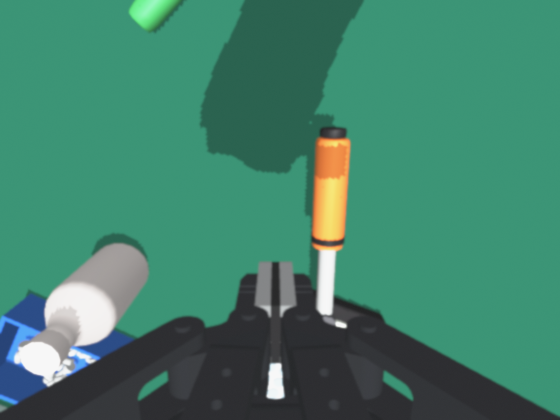

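View pics/s1.png

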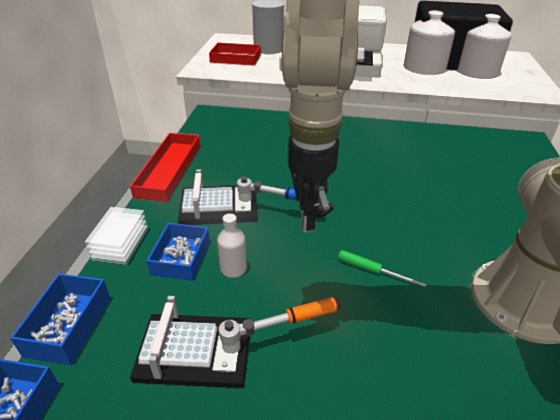

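The wrist picture shows the orange grip at (331,190), to the right (+tool y) of the closed fingertips at (275,265), with nothing in between. I'll go down beside it.

>>> send_rows(series=[[[0, -0.8, 3.0], [0, 0, 0], 0], [[0, 0, 4.0], [0, 0, 0], 0], [[0, 0, 4.0], [0, 0, 0], 0], [[0, 0, 3.6], [0, 0, 0], 0], [[0, 0, 1.0], [0, 0, 0], 0], [[0, 0, 0], [0, 0, 0], 0]])

```text
clock: 6.12
tool_pos: [0.468, 0.1014, 0.0504]
eef_rot: [[-0.88, -0.474, -0.001], [-0.474, 0.88, -0.0], [0.001, 0.0, -1.0]]
force: [0.4, 0.1, 0.1]
finger_gap: 0.0
```

Run:
```python
from h import *
s=ctrl.observe(); print(s["clock"],s["tool_pos"],s["force"])
d=ctrl.camera("side"); cv2.imwrite("pics/s2.png",d["color"][180:400,180:460].repeat(2,0).repeat(2,1))
```

```text
6.125 [0.46797108 0.10144768 0.05040714] [0.39015763 0.05262469 0.05281096]
```

View pics/s2.png

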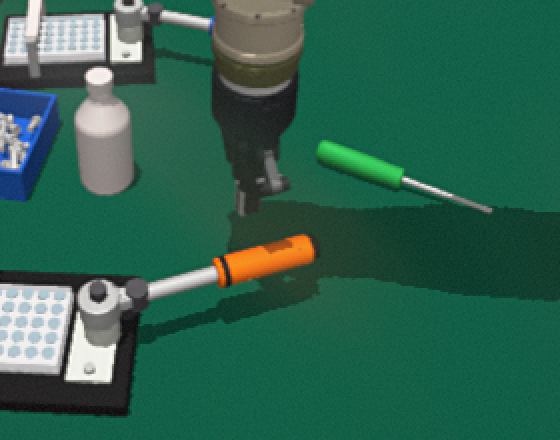

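>>> send_rows(series=[[[0, 0.7, 0], [0, 0, 0], 0], [[0, 0.7, 0], [0, 0, 0], 0], [[0, 0.4, 0], [0, 0, 0], 0], [[0, 0, 0], [0, 0, 0], 0]])

```text
clock: 6.68
tool_pos: [0.4594, 0.1181, 0.0505]
eef_rot: [[-0.879, -0.476, 0.0], [-0.476, 0.879, -0.0], [-0.0, -0.0, -1.0]]
force: [-0.8, 0.5, -0.1]
finger_gap: 0.0003
```

>>> send_rows(series=[[[0, 0.3, 0], [0, 0, 0], 0], [[0, 0.3, 0], [0, 0, 0], 0], [[0, 0.3, 0], [0, 0, 0], 0], [[0, 0.3, 0], [0, 0, 0], 0]])

```text
clock: 7.18
tool_pos: [0.4537, 0.1284, 0.0502]
eef_rot: [[-0.88, -0.475, -0.0], [-0.475, 0.88, -0.0], [0.0, -0.0, -1.0]]
force: [0.4, -0.1, -0.2]
finger_gap: -0.0003
```

```bash
cat > st.py <<'E'
from h import *
import sys
s=ctrl.observe();R=s["eef_rot"];p=s["tool_pos"];S=np.array([.587,.2275])
print(s["clock"],p.round(4),"F tool",(R.T@s["force"]).round(2),"rel screw cm",(R[:2,:2].T@(p[:2]-S)*100).round(2),"yaw",np.degrees(np.arctan2(R[1,0],R[0,0])).round(1)%360)
if len(sys.argv)>1:
    d=ctrl.camera("side"); cv2.imwrite("pics/%s.png"%sys.argv[1],d["color"][180:400,180:460].repeat(2,0).repeat(2,1))
    m,P=grip(d);q=P[:,:2]
    mu=q.mean(0);w,V=np.linalg.eigh(np.cov((q-mu).T));a=V[:,1]*np.sign(V[0,1]);print("grip",len(q),mu.round(4),"dir",np.degrees(np.arctan2(a[1],a[0])).round(1),"from screw",np.degrees(np.arctan2(*(S-mu)[::-1])).round(1))
E
python3 st.py s3
```

```text
7.175 [0.4537 0.1284 0.0502] F tool [-0.3  -0.28  0.22] rel screw cm [16.44 -2.38] yaw 208.4
grip 617 [0.4429 0.1567] dir 27.6 from screw 26.2
```

View pics/s3.png

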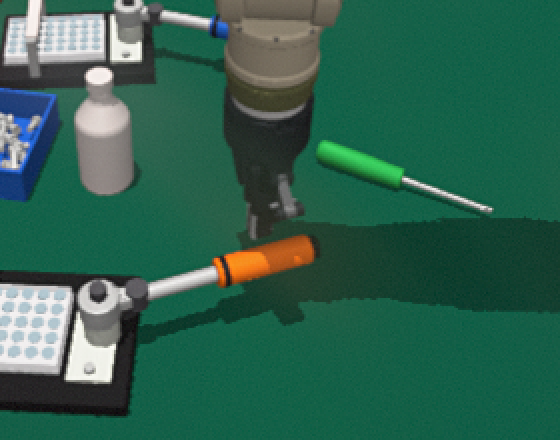

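>>> send_rows(series=[[[0, 0.3, 0], [0, 0, 0], 0], [[0, 0.3, 0], [0, 0, 0], 0], [[0, 0.2, 0], [0, 0, 0], 0]])

```text
clock: 7.6
tool_pos: [0.4499, 0.1354, 0.0503]
eef_rot: [[-0.88, -0.475, -0.0], [-0.475, 0.88, -0.0], [0.0, -0.0, -1.0]]
force: [0.3, 0.2, -0.5]
finger_gap: 0.0001
```

```bash
python3 st.py s4
```

```text
7.6 [0.4499 0.1354 0.0503] F tool [-0.32  0.04  0.47] rel screw cm [16.44 -1.58] yaw 208.4
grip 619 [0.4429 0.1567] dir 27.5 from screw 26.2
```

View pics/s4.png

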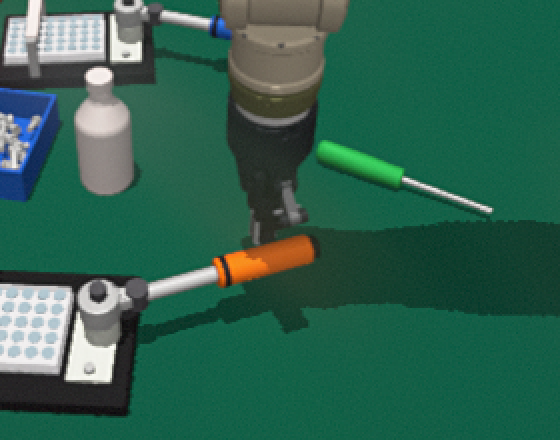

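The fingertip at (265,240) is just about to disappear behind the grip's far edge, so contact is close. I'll keep creeping in.

>>> send_rows(series=[[[0, 0.2, 0], [0, 0, 0], 0], [[0, 0.2, 0], [0, 0, 0], 0]])

```text
clock: 7.9
tool_pos: [0.4482, 0.1387, 0.0503]
eef_rot: [[-0.88, -0.475, 0.0], [-0.475, 0.88, -0.001], [-0.0, -0.001, -1.0]]
force: [-0.3, -1.0, 0.7]
finger_gap: -0.0
```

>>> send_rows(series=[[[0, 0.2, 0], [0, 0, 0], 0], [[0, 0.2, 0], [0, 0, 0], 0]])

```text
clock: 8.15
tool_pos: [0.4462, 0.1423, 0.0503]
eef_rot: [[-0.88, -0.475, 0.0], [-0.475, 0.88, -0.0], [0.0, -0.0, -1.0]]
force: [-0.3, -0.7, 0.5]
finger_gap: -0.0002
```

```bash
python3 st.py s5
```

```text
8.15 [0.4462 0.1423 0.0503] F tool [ 0.61 -0.42 -0.55] rel screw cm [16.44 -0.8 ] yaw 208.4
grip 625 [0.4405 0.1616] dir 26.0 from screw 24.2
```

View pics/s5.png

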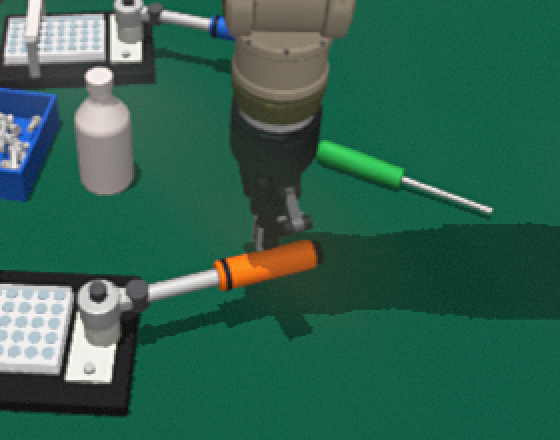

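Contact: the grip direction went from 27.5° to 26.0°, at under 1 N. I'll sweep along the arc now, staying below the smallest possible angle to the seat.

>>> send_rows(series=[[[0.04, 0.7, 0], [0, 0, 3.0], 0], [[0.05, 0.7, 0], [0, 0, 3.0], 0], [[0.06, 0.7, 0], [0, 0, 3.0], 0], [[0.06, 0.7, 0], [0, 0, 3.0], 0], [[0.07, 0.7, 0], [0, 0, 3.0], 0], [[0.08, 0.7, 0], [0, 0, 3.0], 0]])

```text
clock: 8.95
tool_pos: [0.4283, 0.1805, 0.0505]
eef_rot: [[-0.984, -0.178, 0.001], [-0.178, 0.984, 0.0], [-0.001, -0.0, -1.0]]
force: [0.4, -0.9, 1.2]
finger_gap: 0.0003
```

```bash
python3 st.py s6
```

```text
8.95 [0.4283 0.1805 0.0505] F tool [-0.21 -0.9  -1.21] rel screw cm [16.45 -1.8 ] yaw 190.3
grip 708 [0.4283 0.2011] dir 11.0 from screw 9.4
```

View pics/s6.png

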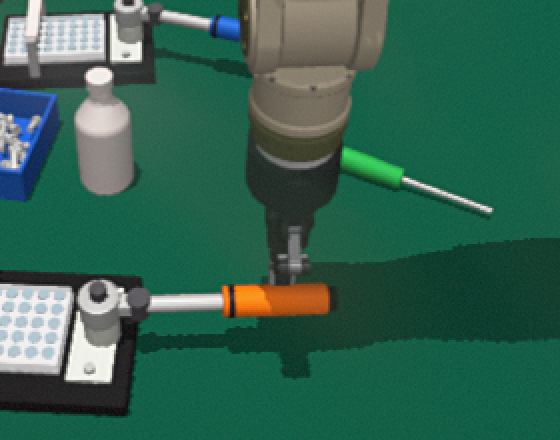

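The handle has turned about 17° and still runs easily at about 1 N. From here I'll use short calls and check the force after each.

>>> send_rows(series=[[[0.03, 0.28, 0], [0, 0, 1.0], 0], [[0.03, 0.28, 0], [0, 0, 1.0], 0], [[0.03, 0.28, 0], [0, 0, 1.0], 0]])

```text
clock: 9.38
tool_pos: [0.4258, 0.1883, 0.0503]
eef_rot: [[-0.992, -0.127, 0.0], [-0.127, 0.992, -0.0], [-0.0, -0.0, -1.0]]
force: [1.1, -1.1, 1.8]
finger_gap: 0.0003
```

>>> send_rows(series=[[[0.03, 0.28, 0], [0, 0, 1.0], 0], [[0.03, 0.28, 0], [0, 0, 1.0], 0], [[0.03, 0.28, 0], [0, 0, 1.0], 0]])

```text
clock: 9.75
tool_pos: [0.4239, 0.1968, 0.0503]
eef_rot: [[-0.997, -0.075, 0.0], [-0.075, 0.997, -0.0], [-0.0, -0.0, -1.0]]
force: [1.2, 0.1, 0.6]
finger_gap: -0.0001
```

>>> send_rows(series=[[[0.03, 0.28, 0], [0, 0, 1.0], 0], [[0.03, 0.28, 0], [0, 0, 1.0], 0]])

```text
clock: 10.0
tool_pos: [0.4229, 0.2023, 0.0503]
eef_rot: [[-0.999, -0.04, 0.0], [-0.04, 0.999, -0.0], [-0.0, -0.0, -1.0]]
force: [1.6, -0.4, 1.3]
finger_gap: -0.0003
```

```bash
python3 st.py s7
```

```text
10.0 [0.4229 0.2023 0.0503] F tool [-1.55 -0.51 -1.27] rel screw cm [16.5  -1.86] yaw 182.3
grip 764 [0.4258 0.2231] dir 3.5 from screw 1.6
```

>>> send_rows(series=[[[0.03, 0.28, 0], [0, 0, 1.0], 0], [[0.03, 0.28, 0], [0, 0, 1.0], 0]])

```text
clock: 10.3
tool_pos: [0.422, 0.2078, 0.0502]
eef_rot: [[-1.0, -0.005, -0.0], [-0.005, 1.0, -0.0], [0.0, -0.0, -1.0]]
force: [0.5, -1.9, 0.2]
finger_gap: -0.0004
```

>>> send_rows(series=[[[0.03, 0.28, 0], [0, 0, 1.0], 0], [[0.03, 0.28, 0], [0, 0, 1.0], 0]])

```text
clock: 10.55
tool_pos: [0.4215, 0.2135, 0.0502]
eef_rot: [[-1.0, 0.029, -0.0], [0.029, 1.0, -0.0], [-0.0, -0.0, -1.0]]
force: [0.4, -1.6, 1.1]
finger_gap: 0.0002
```

>>> send_rows(series=[[[0.03, 0.28, 0], [0, 0, 1.0], 0], [[0.03, 0.28, 0], [0, 0, 1.0], 0]])

```text
clock: 10.8
tool_pos: [0.4211, 0.2191, 0.0503]
eef_rot: [[-0.998, 0.064, 0.0], [0.064, 0.998, -0.0], [-0.0, -0.0, -1.0]]
force: [1.4, -1.2, 0.4]
finger_gap: -0.0004
```

>>> send_rows(series=[[[0.03, 0.28, 0], [0, 0, 1.0], 0]])

```text
clock: 10.92
tool_pos: [0.421, 0.2219, 0.0503]
eef_rot: [[-0.997, 0.082, 0.0], [0.082, 0.997, -0.0], [-0.0, -0.0, -1.0]]
force: [0.9, -0.7, 0.6]
finger_gap: 0.0001
```

```bash
python3 st.py s8
```

```text
10.925 [0.421  0.2219 0.0503] F tool [-0.95 -0.58 -0.62] rel screw cm [16.5  -1.91] yaw 175.3
grip 798 [0.4261 0.2424] dir -3.5 from screw -5.3
```

>>> send_rows(series=[[[0.03, 0.28, 0], [0, 0, 1.0], 0], [[0.03, 0.28, 0], [0, 0, 1.0], 0]])

```text
clock: 11.22
tool_pos: [0.4208, 0.2275, 0.0502]
eef_rot: [[-0.993, 0.117, -0.0], [0.117, 0.993, -0.0], [0.0, -0.0, -1.0]]
force: [0.2, -0.9, 1.9]
finger_gap: 0.0001
```

>>> send_rows(series=[[[0.03, 0.28, 0], [0, 0, 1.0], 0], [[0.03, 0.28, 0], [0, 0, 1.0], 0]])

```text
clock: 11.48
tool_pos: [0.4209, 0.2332, 0.0502]
eef_rot: [[-0.989, 0.151, -0.0], [0.151, 0.989, -0.0], [0.0, -0.0, -1.0]]
force: [0.8, -0.3, 0.3]
finger_gap: 0.0
```

>>> send_rows(series=[[[0.03, 0.28, 0], [0, 0, 1.0], 0], [[0.03, 0.28, 0], [0, 0, 1.0], 0]])

```text
clock: 11.72
tool_pos: [0.4211, 0.2382, 0.0501]
eef_rot: [[-0.983, 0.186, -0.0], [0.186, 0.983, -0.001], [0.0, -0.001, -1.0]]
force: [0.7, -4.9, 1.8]
finger_gap: -0.0001
```

```bash
python3 st.py s9
```

```text
11.725 [0.4211 0.2382 0.0501] F tool [-1.62 -4.7  -1.75] rel screw cm [16.5  -2.03] yaw 169.3
grip 827 [0.4282 0.2578] dir -9.1 from screw -10.8
```

View pics/s9.png

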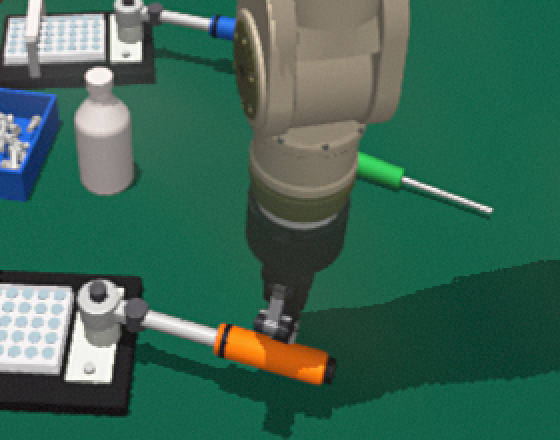

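The push has risen to 4.7 N with the handle turned about 37°, so the screw has seated. I'll go one small row at a time now.

>>> send_rows(series=[[[0.01, 0.2, 0], [0, 0, 0.7], 0]])

```text
clock: 11.9
tool_pos: [0.421, 0.2398, 0.05]
eef_rot: [[-0.98, 0.197, -0.001], [0.197, 0.98, -0.002], [0.001, -0.002, -1.0]]
force: [0.2, -6.0, 1.6]
finger_gap: 0.0006
```

>>> send_rows(series=[[[0.01, 0.2, 0], [0, 0, 0.7], 0]])

```text
clock: 12.02
tool_pos: [0.421, 0.2414, 0.0499]
eef_rot: [[-0.978, 0.21, -0.001], [0.21, 0.978, -0.003], [0.001, -0.003, -1.0]]
force: [-1.4, -8.3, 3.1]
finger_gap: -0.0001
```

>>> send_rows(series=[[[0.01, 0.2, 0], [0, 0, 0.7], 0]])

```text
clock: 12.15
tool_pos: [0.421, 0.243, 0.0499]
eef_rot: [[-0.975, 0.222, -0.002], [0.222, 0.975, -0.004], [0.001, -0.004, -1.0]]
force: [-1.4, -7.2, 2.1]
finger_gap: 0.0001
```

>>> send_rows(series=[[[0.01, 0.2, 0], [0, 0, 0.7], 0]])

```text
clock: 12.28
tool_pos: [0.4212, 0.245, 0.0499]
eef_rot: [[-0.972, 0.234, -0.002], [0.234, 0.972, -0.003], [0.001, -0.004, -1.0]]
force: [-1.1, -8.6, 3.0]
finger_gap: -0.0002
```

>>> send_rows(series=[[[0.01, 0.2, 0], [0, 0, 0.7], 0]])

```text
clock: 12.4
tool_pos: [0.4216, 0.2475, 0.05]
eef_rot: [[-0.969, 0.245, -0.002], [0.245, 0.969, -0.002], [0.002, -0.003, -1.0]]
force: [-2.7, -5.4, 3.8]
finger_gap: -0.0001
```

The force has started to fall and the TCP moved further than commanded. I'll hold one row and look.

>>> send_rows(series=[[[0, 0, 0], [0, 0, 0], 0]])

```text
clock: 12.52
tool_pos: [0.4217, 0.2481, 0.05]
eef_rot: [[-0.97, 0.244, -0.002], [0.244, 0.97, -0.001], [0.002, -0.001, -1.0]]
force: [-2.9, -4.1, 3.3]
finger_gap: 0.0
```

```bash
python3 st.py s10
```

```text
12.525 [0.4217 0.2481 0.05  ] F tool [ 1.81 -4.7  -3.29] rel screw cm [16.53 -2.04] yaw 165.9
grip 803 [0.4292 0.2656] dir -11.6 from screw -13.6
```

View pics/s10.png

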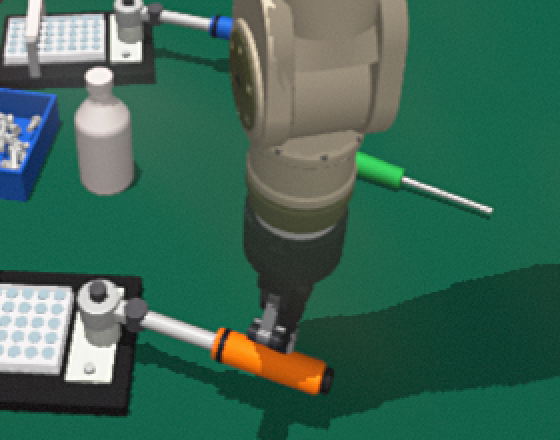

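>>> send_rows(series=[[[0, 0, 0], [0, 0, 0], 0], [[0, 0, 0], [0, 0, 0], 0]])

```text
clock: 12.82
tool_pos: [0.4219, 0.2483, 0.05]
eef_rot: [[-0.97, 0.244, -0.002], [0.244, 0.97, -0.0], [0.001, -0.001, -1.0]]
force: [-4.0, -3.7, 2.7]
finger_gap: 0.0001
```

```bash
python3 st.py s11
python3 - <<'E'
from h import *
for c in ["wrist","scene"]:
    d=ctrl.camera(c); cv2.imwrite(f"pics/{c}11.png",d["color"])
E
```

```text
12.825 [0.4219 0.2483 0.05  ] F tool [ 2.96 -4.61 -2.67] rel screw cm [16.52 -2.01] yaw 165.9
grip 799 [0.4292 0.2659] dir -12.0 from screw -13.7
```

View pics/wrist11.png

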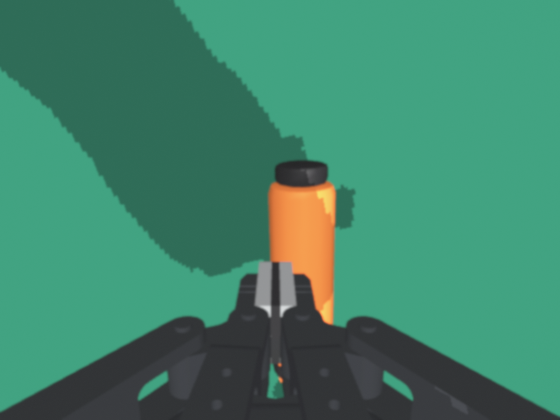

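View pics/scene11.png

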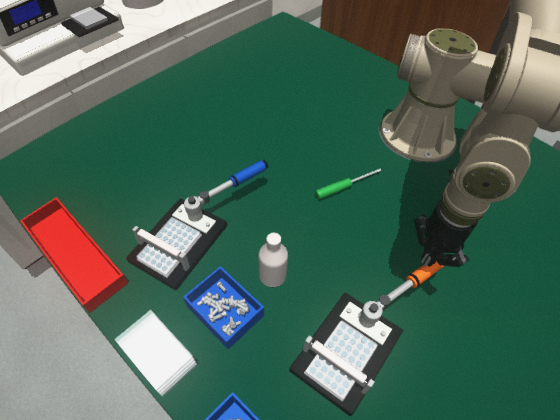

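In the wrist picture the grip's left edge (col 268) overlaps the fingers (cols 255–293) more than I expected. I'll check the contact geometry with the depth data before pushing any further.

Run:
```python
from h import *
s=ctrl.observe();R=s["eef_rot"];p=s["tool_pos"]
d=ctrl.camera("wrist"); z=d["range_z"]
def tool(uv):
    W=world(d,[uv],[z[uv[1],uv[0]]])[0]; return ((W-p)@R*1000).round(1),W.round(4)
for uv in [(302,172),(272,230),(302,230),(330,230),(302,255),(320,300),(265,268),(285,268),(275,264),(260,290),(290,290),(245,290),(306,290)]: print(uv,*tool(uv))
pr=cv2.projectPoints(np.array([p,p-R[:,2]*.019]),cv2.Rodrigues(d["R"])[0],d["t"],d["K"],np.array([d["k1"],0,0,0,0.]))[0]; print(pr[:,0])
m,P=grip(d);T=(P-p)@R*1000; 
for lo in range(-10,80,15):
    q=T[(T[:,0]>lo)&(T[:,0]<lo+15)]
    if len(q)>20: print(lo,len(q),"y",np.percentile(q[:,1],[1,50,99]).round(1),"z",np.percentile(q[:,2],[1,50,99]).round(1))
```

```text
(302, 172) [ 44.8  10.6 -24.5] [0.3811 0.2695 0.0745]
(272, 230) [ 19.2  -1.1 -19.6] [0.4031 0.2519 0.0696]
(302, 230) [ 22.7  10.8 -29.2] [0.4026 0.2643 0.0792]
(330, 230) [ 21.1  22.4 -24.7] [0.407  0.2752 0.0747]
(302, 255) [ 11.6  11.1 -28.3] [0.4134 0.2619 0.0783]
(320, 300) [ -9.2  19.2 -27.6] [0.4356 0.2646 0.0776]
(265, 268) [  9.   -3.7 -34.8] [0.4124 0.2469 0.0848]
(285, 268) [  9.2   4.1 -35.1] [0.4141 0.2545 0.0851]
(275, 264) [  9.5   0.2 -32.3] [0.4128 0.2508 0.0823]
(260, 290) [  9.7  -4.9 -53.3] [0.4114 0.2459 0.1033]
(290, 290) [  9.4   5.3 -52.8] [0.4142 0.2558 0.1028]
(245, 290) [  5.1 -10.8 -45.1] [0.4144 0.2391 0.0951]
(306, 290) [  4.4  11.6 -43.8] [0.4206 0.2607 0.0937]
[[274.63402864 253.51327358]
 [274.58429151 270.96534543]]
5 283 y [-1.1  0.6  2.7] z [-25.8 -23.2 -18.4]
20 377 y [-1.5  0.6  2.6] z [-26.2 -23.6 -18.4]
35 272 y [-1.5  4.8 21.9] z [-26.9 -23.4 -15.5]
```

Run:
```python
from h import *
d=ctrl.camera("side")
for P in ([.46797,.10144,.0504],[.46797,.10144,.0694],[.46797,.10144,.082]):
    pr=cv2.projectPoints(np.array([P]),cv2.Rodrigues(d["R"])[0],d["t"],d["K"],np.array([d["k1"],0,0,0,0.]))[0][0,0]; print(P,pr,"crop",((pr-[180,180])*2).round(0))
im=cv2.imread("pics/s2.png"); cv2.imwrite("pics/s2z.png",cv2.resize(im[120:300,160:360],None,fx=3.5,fy=3.3,interpolation=cv2.INTER_NEAREST)[:600])
im=d["color"]; cv2.imwrite("pics/s11z.png",cv2.resize(im[315:395,270:370],None,fx=7,fy=7,interpolation=cv2.INTER_NEAREST))
```

```text
[0.46797, 0.10144, 0.0504] [303.98337585 292.76714458] crop [248. 226.]
[0.46797, 0.10144, 0.0694] [304.3785595  286.35759525] crop [249. 213.]
[0.46797, 0.10144, 0.082] [304.64655528 282.00872923] crop [249. 204.]
```

View pics/s2z.png

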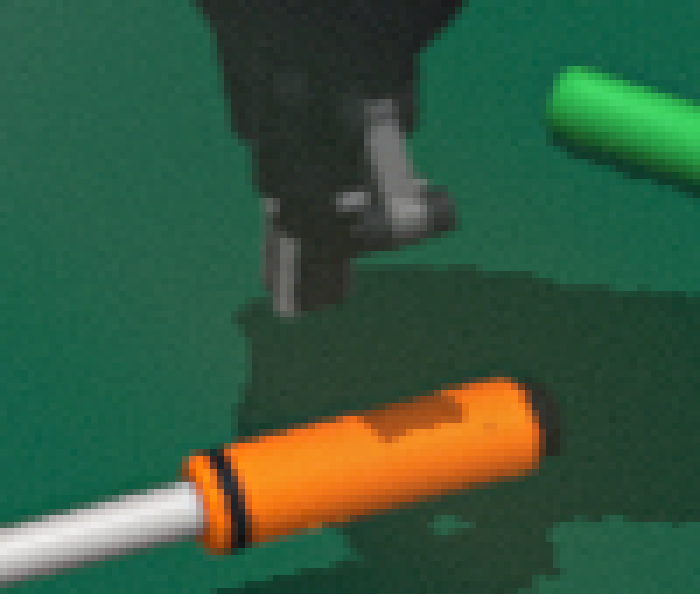

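View pics/s11z.png

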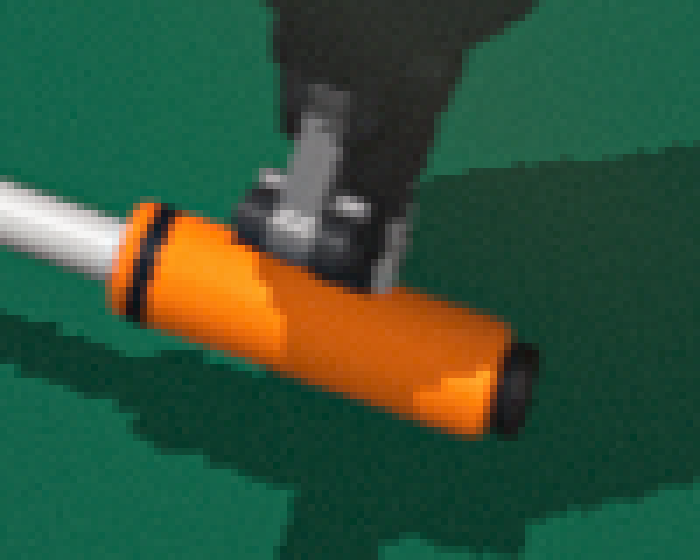

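In the side zoom, the fingertip ends roughly 15 mm higher than the nominal TCP would suggest. That means I'm pushing on the upper half of the round grip, which fits the growing upward force. I'll back off, confirm the tip height, and push again from lower down.

>>> send_rows(series=[[[0, -0.5, 0], [0, 0, 0], 0], [[0, -1.0, 0], [0, 0, 0], 0], [[0, -1.5, 0], [0, 0, 0], 0], [[0, 0, 0], [0, 0, 0], 0]])

```text
clock: 13.58
tool_pos: [0.4151, 0.2183, 0.0502]
eef_rot: [[-0.969, 0.246, -0.0], [0.246, 0.969, -0.0], [0.0, -0.0, -1.0]]
force: [-0.1, 0.1, 0.2]
finger_gap: 0.0003
```

```bash
python3 st.py s12
python3 - <<'E'
from h import *
s=ctrl.observe();R=s["eef_rot"];p=s["tool_pos"]; print(s["force"])
for c in ["side","wrist","scene"]:
    d=ctrl.camera(c); P=mask_pts(d,np.ones((420,560),bool)); T=(P-p)@R*1000
    q=T[(abs(T[:,0])<25)&(abs(T[:,1])<16)&(T[:,2]>-70)&(T[:,2]<20)]
    print(c,len(q)); 
    for lo in range(-70,20,6):
        k=q[(q[:,2]>lo)&(q[:,2]<=lo+6)]
        if len(k): print(lo,len(k),"x",k[:,0].min().round(),k[:,0].max().round(),"y",k[:,1].min().round(),k[:,1].max().round())
d=ctrl.camera("side");cv2.imwrite("pics/s12z.png",cv2.resize(d["color"][285:385,250:370],None,fx=6,fy=6,interpolation=cv2.INTER_NEAREST))
E
```

```text
13.575 [0.4151 0.2183 0.0502] F tool [ 0.15  0.1  -0.17] rel screw cm [16.44 -5.12] yaw 165.8
grip 833 [0.4303 0.2648] dir -12.5 from screw -13.4
[0.56442926 0.13375405 0.6268802 ]
side 70
-70 4 x 5.0 10.0 y 4.0 13.0
-58 2 x 7.0 8.0 y 2.0 6.0
-52 8 x 7.0 8.0 y -5.0 7.0
-46 13 x -9.0 8.0 y -2.0 15.0
-40 24 x -10.0 8.0 y -2.0 15.0
-34 17 x -14.0 8.0 y -4.0 13.0
-28 2 x 5.0 6.0 y 6.0 7.0
wrist 4076
-70 607 x -10.0 12.0 y -16.0 15.0
-64 998 x -13.0 10.0 y -12.0 14.0
-58 585 x 4.0 10.0 y -13.0 14.0
-52 619 x 4.0 10.0 y -13.0 14.0
-46 549 x 4.0 10.0 y -13.0 14.0
-40 481 x 4.0 10.0 y -13.0 14.0
-34 237 x 4.0 10.0 y -12.0 13.0
scene 147
-70 24 x -13.0 0.0 y -9.0 16.0
-64 16 x -13.0 -6.0 y -7.0 15.0
-58 27 x -12.0 3.0 y -10.0 15.0
-52 26 x -12.0 5.0 y -12.0 15.0
-46 20 x -12.0 4.0 y -12.0 15.0
-40 25 x -13.0 7.0 y -12.0 15.0
-34 8 x -11.0 -6.0 y -7.0 9.0
-28 1 x -10.0 -10.0 y 3.0 3.0
```

View pics/s12z.png

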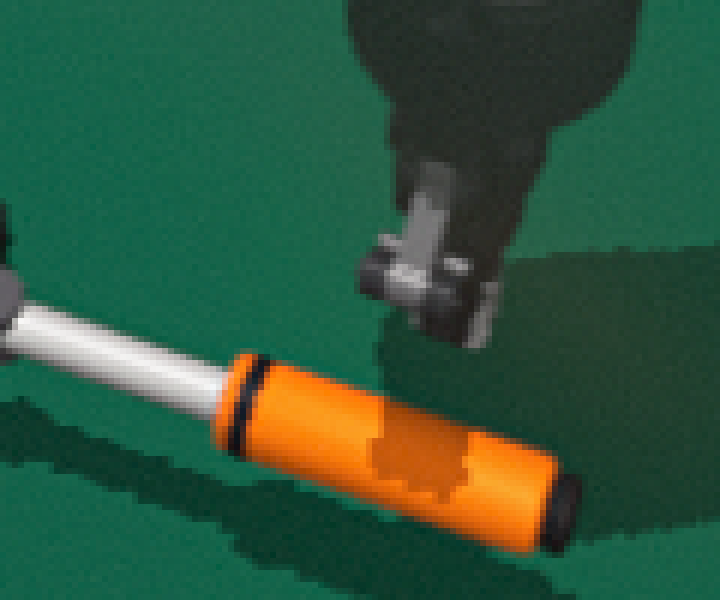

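All three cameras show the fingers ending about 30 mm behind the nominal TCP, so I had contact too high on the grip. The handle didn't spring back when released, though, so it may already have clicked. I'll compare the kink against the starting picture in rectified top views.

```bash
cat > rect.py <<'E'
from h import *
def rect(d,img,h=.068,x=(.38,.64),y=(.10,.34),mm=1.0):
    # rows: x decreasing downward; cols: y decreasing to the right (top view, x up, y left)
    s=mm/1000; xs=np.arange(x[1],x[0],-s); ys=np.arange(y[1],y[0],-s)
    X,Y=np.meshgrid(xs,ys,indexing="ij"); P=np.stack([X,Y,np.full_like(X,h)],-1).reshape(-1,3)
    p=cv2.projectPoints(P,cv2.Rodrigues(d["R"])[0],d["t"],d["K"],np.array([d["k1"],0,0,0,0.]))[0].reshape(*X.shape,2).astype(np.float32)
    return cv2.remap(img,p[...,0],p[...,1],cv2.INTER_CUBIC)
E
python3 - <<'E'
from rect import *
for c in ["scene","side"]:
    d=ctrl.camera(c); cv2.imwrite(f"pics/{c}12.png",d["color"])
    a=rect(d,cv2.imread(f"pics/{c}0.png")); b=rect(d,d["color"])
    cv2.imwrite(f"pics/rect_{c}.png",cv2.resize(np.hstack([a,b]),None,fx=1.6,fy=1.6,interpolation=cv2.INTER_CUBIC))
E
```

```text
(no output)
```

View pics/rect_scene.png

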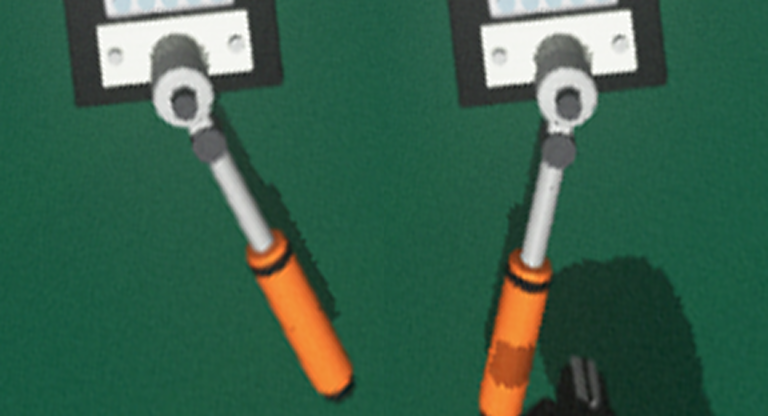

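View pics/rect_side.png

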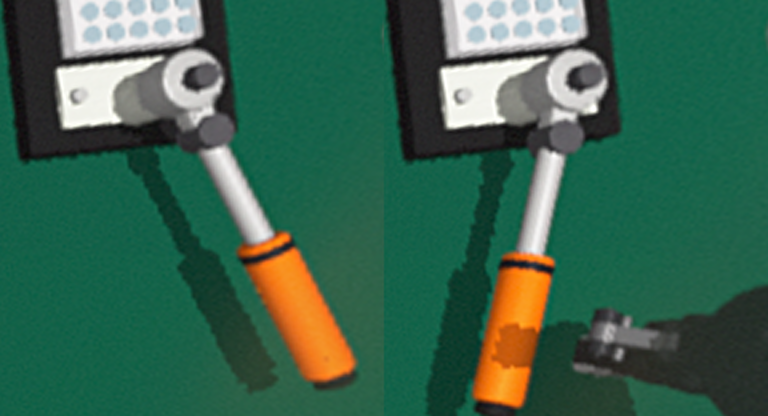

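The kink reads only 0.02–0.07 rad from these views, which isn't enough to tell whether it clicked. A gentle push from lower down will settle it: about 3 N flat means clicked, a climb to 9 N means not yet.

>>> send_rows(series=[[[0, 0, 1.0], [0, 0, 0], 0], [[0, 0.4, 1.2], [0, 0, 0], 0], [[0, 0.4, 0], [0, 0, 0], 0], [[0, 0.3, 0], [0, 0, 0], 0], [[0, 0, 0], [0, 0, 0], 0]])

```text
clock: 14.55
tool_pos: [0.4186, 0.2305, 0.0285]
eef_rot: [[-0.97, 0.244, 0.001], [0.244, 0.97, 0.0], [-0.001, 0.0, -1.0]]
force: [0.3, -0.2, -0.2]
finger_gap: 0.0001
```

```bash
python3 st.py s13
```

```text
14.55 [0.4186 0.2305 0.0285] F tool [-0.29 -0.09  0.21] rel screw cm [16.41 -3.81] yaw 165.9
grip 820 [0.4305 0.2647] dir -12.6 from screw -13.4
```

View pics/s13.png

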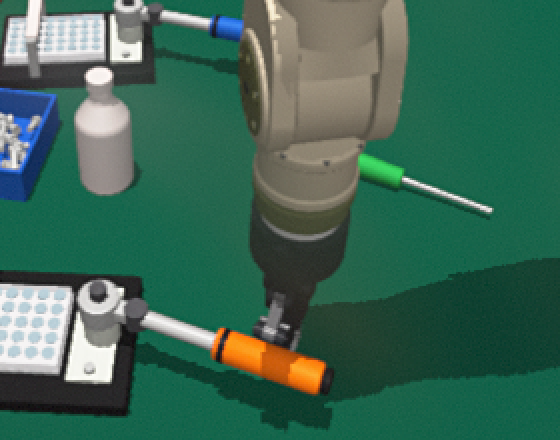

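>>> send_rows(series=[[[0, 0.2, 0], [0, 0, 0], 0], [[0, 0.2, 0], [0, 0, 0], 0]])

```text
clock: 14.85
tool_pos: [0.4191, 0.2334, 0.0283]
eef_rot: [[-0.97, 0.244, -0.0], [0.244, 0.97, -0.002], [-0.0, -0.002, -1.0]]
force: [-0.5, -4.7, 0.0]
finger_gap: 0.0
```

>>> send_rows(series=[[[0, 0.2, 0], [0, 0, 0], 0], [[0, 0.2, 0], [0, 0, 0], 0]])

```text
clock: 15.1
tool_pos: [0.4198, 0.2378, 0.0282]
eef_rot: [[-0.97, 0.244, -0.001], [0.244, 0.97, -0.0], [0.001, -0.0, -1.0]]
force: [-1.0, -2.4, 1.3]
finger_gap: -0.0002
```

```bash
python3 st.py s14
```

```text
15.1 [0.4198 0.2378 0.0282] F tool [ 0.42 -2.57 -1.32] rel screw cm [16.47 -3.09] yaw 165.9
grip 800 [0.4312 0.2696] dir -13.9 from screw -15.1
```

This time the force went 4.7 then 2.6 N while the grip moved about 4.7 mm. That looks like the 3 N post-click drag, after the earlier 8.6 N peak and drop. I'll let go now and check the kink with a clear view.

>>> send_rows(series=[[[0, -0.5, 0], [0, 0, 0], 0], [[0, -1.5, 0], [0, 0, 0], 0], [[0, -2.0, 0], [0, 0, 0], 0], [[0, -2.0, -2.0], [0, 0, 0], 0], [[0, -1.0, -4.0], [0, 0, 0], 0], [[0, 0, -5.0], [0, 0, 0], 0], [[0, 0, -5.0], [0, 0, 0], 0], [[0, 0, 0], [0, 0, 0], 0]])

```text
clock: 16.15
tool_pos: [0.4057, 0.1698, 0.1922]
eef_rot: [[-0.97, 0.245, 0.008], [0.245, 0.97, 0.002], [-0.007, 0.004, -1.0]]
force: [-0.2, 0.9, -0.2]
finger_gap: -0.0001
```

```bash
python3 st.py s15
python3 - <<'E'
from rect import *
for c in ["scene","side","wrist"]:
    d=ctrl.camera(c); cv2.imwrite(f"pics/{c}15.png",d["color"])
    np.savez(f"{c}15.npz",**{k:d[k] for k in d})
    if c!="wrist":
        a=rect(d,cv2.imread(f"pics/{c}0.png"),x=(.50,.62),y=(.16,.30),mm=.35); b=rect(d,d["color"],x=(.50,.62),y=(.16,.30),mm=.35)
        cv2.imwrite(f"pics/rz_{c}.png",np.hstack([a,b]))
E
```

```text
16.15 [0.4057 0.1698 0.1922] F tool [0.4  0.87 0.19] rel screw cm [ 16.17 -10.03] yaw 165.8
grip 862 [0.4309 0.2698] dir -14.8 from screw -15.2
```

View pics/rz_scene.png

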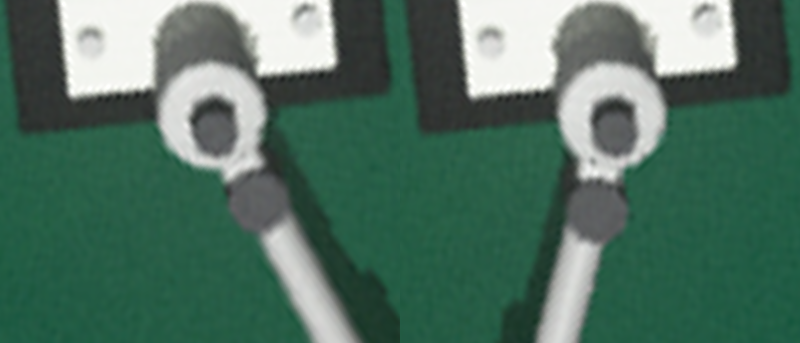

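View pics/rz_side.png

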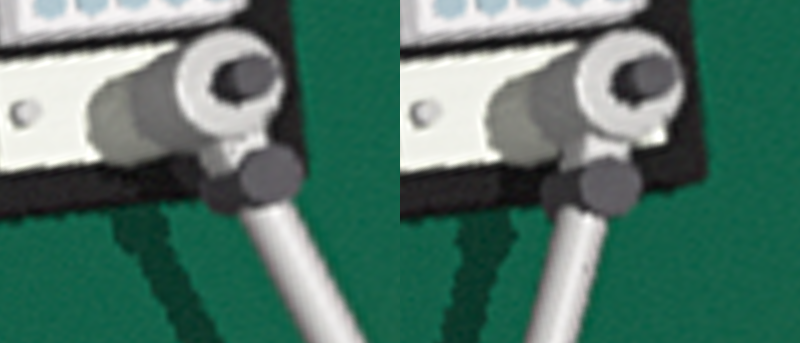

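View pics/wrist15.png

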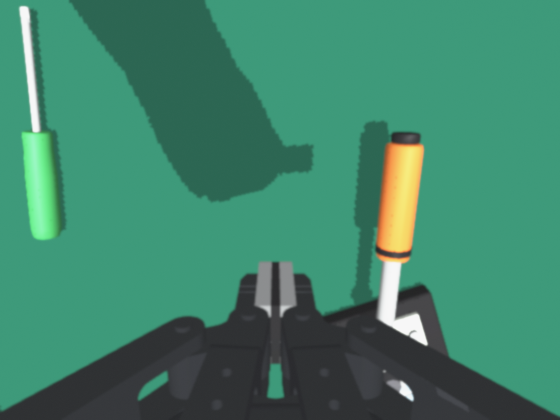

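The handle stayed where I left it on release (-15.2°). The pin tracking in the scene and side views puts the head at about -8.7° and -7.5°, unchanged since the last look, so the kink is about 0.11–0.13 rad. That agrees with a click, but the margin is thin. I have plenty of time and 25 mm of overrun room, so I'll do one very short drag check of a few mm.

>>> send_rows(series=[[[0, 0, 5.0], [0, 0, 0], 0], [[0, 0, 5.0], [0, 0, 0], 0], [[0, 1.0, 4.0], [0, 0, 0], 0], [[0, 2.0, 2.0], [0, 0, 0], 0], [[0, 2.0, 0], [0, 0, 0], 0], [[0, 1.2, 0], [0, 0, 0], 0], [[0, 0, 0], [0, 0, 0], 0]])

```text
clock: 17.23
tool_pos: [0.4179, 0.2303, 0.0277]
eef_rot: [[-0.97, 0.243, -0.001], [0.243, 0.97, -0.001], [0.001, -0.001, -1.0]]
force: [-0.3, -0.4, 1.4]
finger_gap: -0.0002
```

```bash
python3 st.py s16
```

```text
17.225 [0.4179 0.2303 0.0277] F tool [ 0.19 -0.43 -1.36] rel screw cm [16.47 -3.83] yaw 165.9
grip 816 [0.4317 0.2697] dir -14.8 from screw -15.2
```

>>> send_rows(series=[[[0, 0.3, 0], [0, 0, 0], 0], [[0, 0.3, 0], [0, 0, 0], 0]])

```text
clock: 17.52
tool_pos: [0.4198, 0.2357, 0.0285]
eef_rot: [[-0.97, 0.245, 0.0], [0.245, 0.97, 0.0], [-0.0, 0.0, -1.0]]
force: [0.6, -0.0, -0.3]
finger_gap: -0.0
```

>>> send_rows(series=[[[0, 0.2, 0], [0, 0, 0], 0]])

```text
clock: 17.65
tool_pos: [0.4204, 0.2378, 0.0285]
eef_rot: [[-0.97, 0.244, 0.0], [0.244, 0.97, 0.0], [-0.0, 0.0, -1.0]]
force: [1.2, 0.8, -0.8]
finger_gap: 0.0
```

>>> send_rows(series=[[[0, 0.15, 0], [0, 0, 0], 0]])

```text
clock: 17.77
tool_pos: [0.4206, 0.2392, 0.0284]
eef_rot: [[-0.97, 0.244, 0.0], [0.244, 0.97, -0.0], [-0.0, -0.0, -1.0]]
force: [0.7, -2.2, 1.2]
finger_gap: 0.0
```

>>> send_rows(series=[[[0, 0.15, 0], [0, 0, 0], 0]])

```text
clock: 17.9
tool_pos: [0.4209, 0.2407, 0.0283]
eef_rot: [[-0.97, 0.244, -0.0], [0.244, 0.97, -0.0], [-0.0, -0.0, -1.0]]
force: [-0.4, -0.9, 0.6]
finger_gap: -0.0002
```

>>> send_rows(series=[[[0, 0.15, 0], [0, 0, 0], 0]])

```text
clock: 18.02
tool_pos: [0.4211, 0.2418, 0.0282]
eef_rot: [[-0.97, 0.244, -0.0], [0.244, 0.97, -0.001], [0.0, -0.001, -1.0]]
force: [-1.1, -3.7, 1.4]
finger_gap: -0.0001
```

```bash
python3 st.py s17
```

```text
18.025 [0.4211 0.2418 0.0282] F tool [ 0.15 -3.81 -1.4 ] rel screw cm [16.44 -2.66] yaw 165.9
grip 798 [0.4324 0.274 ] dir -15.8 from screw -16.7
```

The grip moved another 4 mm at only 1–4 N with no climb, so this is the post-click drag and the wrench has clicked. I'll let go and retreat.

>>> send_rows(series=[[[0, -0.5, 0], [0, 0, 0], 0], [[0, -1.5, 0], [0, 0, 0], 0], [[0, -2.0, 0], [0, 0, 0], 0], [[0, -2.0, -2.0], [0, 0, 0], 0], [[0, -1.0, -4.0], [0, 0, 0], 0], [[0, 0, -5.0], [0, 0, 0], 0], [[0, 0, -5.0], [0, 0, 0], 0], [[0, 0, 0], [0, 0, 0], 0]])

```text
clock: 19.08
tool_pos: [0.4066, 0.1738, 0.1921]
eef_rot: [[-0.969, 0.245, 0.008], [0.245, 0.969, 0.002], [-0.007, 0.003, -1.0]]
force: [-0.4, -0.7, -0.6]
finger_gap: -0.0001
```

>>> send_rows(series=[[[0, 0, 0], [0, 0, 0], 0], [[0, 0, 0], [0, 0, 0], 0]])

```text
clock: 19.32
tool_pos: [0.4029, 0.1736, 0.1867]
eef_rot: [[-0.97, 0.244, -0.003], [0.244, 0.97, -0.001], [0.003, -0.001, -1.0]]
force: [0.2, 0.3, -0.3]
finger_gap: -0.0001
```

```bash
python3 st.py s18
python3 - <<'E'
from rect import *
s=ctrl.observe(); print(s["force"].round(2),abs(s["joint_velocities"]).max())
out=[]
for c in ["scene","side"]:
    d=ctrl.camera(c); cv2.imwrite(f"pics/{c}18.png",d["color"])
    out.append(rect(d,d["color"],x=(.50,.62),y=(.16,.30),mm=.35))
cv2.imwrite("pics/rz18.png",np.hstack(out))
E
```

```text
19.325 [0.4029 0.1736 0.1867] F tool [-0.16  0.33  0.27] rel screw cm [16.53 -9.72] yaw 165.8
grip 867 [0.432  0.2735] dir -16.3 from screw -16.5
[-0.44  0.1   0.37] 0.00988492748571277
```

View pics/rz18.png

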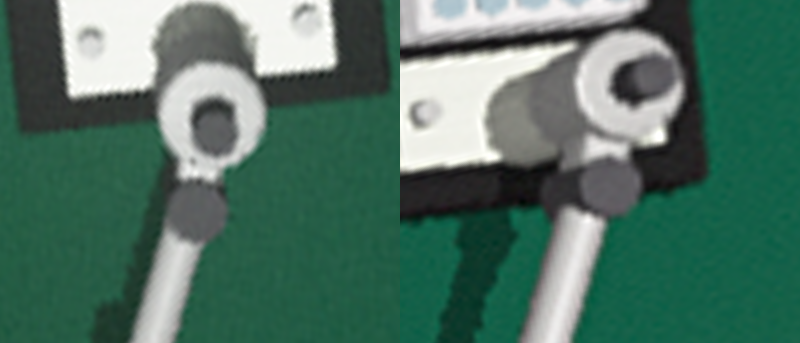

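View pics/scene18.png

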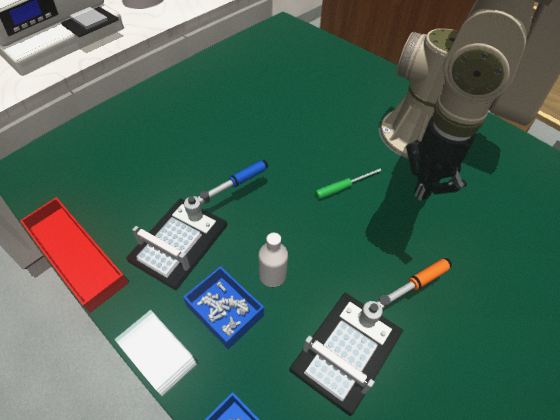

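The scene view shows the arm clear of everything. The orange handle at (432,273) is visibly kinked against its head, while the pin in the close-up has not moved since seating. The blue wrench at (248,174) and the other items are where they started. I'll hand it in.

```bash
python3 -c "
from workcell import ctrl
print(ctrl.sign_off())"
```

```text
the job is handed in; nothing more can be done
None
```

The orange wrench has clicked and the job is handed in. I pushed the grip clockwise with the closed fingers: it ran down easily, seated, and reached a peak push of about 8.6 N before the force dropped. I then backed the fingers off and left the handle where it was.

**Last checks:**
- **Click:** the head stayed still while the handle moved on at about 3 N. The final kink is about 0.14 rad by camera, accurate to about 0.02, so past the click and well under the 0.32 overrun limit.
- **Handle after release:** it stayed put, at about -16.5° before and after letting go.
- **Surroundings:** the robot was touching nothing, with wrist force around 0.5 N. The blue wrench, bottle, bins and screwdriver look unmoved. The clock stood at about 19.5 s.

**What disagreed:**
- **First push too high:** the camera depth showed the shut fingers ending about 30 mm short of the stated TCP, so my first push landed high on the grip and began to ride up. I pushed again about 2 cm lower.
- **Click moment unclear:** I could not tell whether the click came in the first push, where the force fell from 8.6 to about 4.5 N, or in the second, where it fell from 4.7 to 2.6 N.
- **Not stopped at once:** to be sure of the click, I made one more short push. The handle went up to about 9 mm further after the first force drop, within the 25 mm allowed.

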